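# Tidy the crate hardware, then hold the hinge leaf in line for its pin

### The job

First sort the loose pieces on the bench: set the loose rock fragment down gently in the empty sloping-sided paper boat, and put the bent hinge pin in the straight-sided wooden box. Then pick up the loose hinge leaf and offer it up to the crate, level and reaching out towards you, with its knuckle between the two knuckles of the leaf on the crate and all the holes lined up so that a pin would pass. Finish while holding it there, still, in the gripper and not pressing on the crate: do not let go; leave everything else where it is.

Things in the scene. Friction and masses are not known exactly. Their poses are not given: they have to be found in the camera images.
- rock: the loose rock fragment on the bench (those in the crate and carton are stowed already), lying on its flat underside, grey-brown, 56 (x) x 36 (y), 25 high; sides parallel to x and y, so it is gripped across y (36) with the TCP 21 to 24 above its support. Mass about 90 g. Origin: centre of the underside, z up
- pin: loose steel hinge pin lying flat: round shank 10 thick, x=-40 to +40, its +x end bent square in the plane of the bench to y=+29, so it does not roll. Grip the shank across y at the origin, fingertips just above the bench (TCP 21 to 23 high). About 50 g. Origin: underside, middle of the shank; z up
- boat: specimen boat: open brown paper tray fixed to the bench, walls sloping outwards; floor 100 (x) x 84 (y), 4 thick, mouth about 135 x 119, rim 34 high. Empty at the start; the rock fits at its middle, long side along x. It may have changed places with the hardware box. Origin: centre of the underside, z up
- hardware_box: hardware box: open pale wooden box with upright walls, fixed, 130 (x) x 110 (y) x 40 high, walls and floor about 6 thick. Empty at the start. Origin: centre of the underside, z up
- leaf: loose hinge leaf: steel plate 6 thick, 60 wide (y), x=-38 to +26, one rolled knuckle at its +x end, which points away from the robot (+x within 0.5 rad). Lies level, knuckle up, on rest, underside 30 above the bench. Grip across its 60 width at the origin, TCP at plate height (3 above the underside). 150 to 260 g. Origin: underside, mid-width, 45 short of the knuckle's axis; z up
- rest: wooden offcut under the loose leaf, fixed, 50 (x) x 30 (y), 30 high: narrower than the leaf, so the fingers straddle it. Origin: centre of the underside
- leaf_eye (a point): centre of the hole in the loose leaf's knuckle: tube along y, 22 long, outer diameter 26, hole 16; 45 ahead (+x) of and 13 above leaf's origin; same axes as leaf
- crate: wooden specimen crate fixed to the bench; a jamb block 100 wide, 90 high at its near side carries the fixed hinge leaf flat on top. Block from x=19 to 64, crate walls 80 high from x=45 to 245, 210 wide (y). +x points away from the robot, turned up to 0.3 rad. Origin: on the bench, straight below the hinge axis; z up
- crate_eye (a point): on the crate's hinge axis, midway between its two knuckles, 103 above the bench; y along the axis, x over the jamb block, z up. Knuckles (26 across, hole 16, 16 long) at y=-30 to -14 and 14 to 30: gap 28 wide, open above, below and on the robot's side (-x), for the loose leaf's 22 long knuckle; its plate then reaches out to -x. Nothing there supports it
- tape: bystander, to be left where it is: roll of cream paper tape lying flat, 68 across, 24 high (mm). Origin: underside
- marker: bystander, to be left where it is: black felt marker lying flat, 117 long, 13 thick (mm). Origin: underside
- jacket: bystander, to be left where it is: white plaster-jacketed specimen, a smooth rounded lump 56 x 42, 38 high, lying between the rock and the pin or beside them (mm). Origin: underside
- brush: bystander, to be left where it is: brush lying flat (mm). Origin: underside
- knife: bystander, to be left where it is: closed red pocket knife lying flat, 85 x 24 x 16 (mm). Origin: underside
Mind the look-alikes: they are no part of the job. Leave any turquoise look-alike of the boat alone. Leave any green look-alike of the rock alone.

How it is judged:
On the way, in this order (a step that is already met when the one before it is completed fails the run):
1. the rock lies released in the paper boat and the pin in the wooden box (x of rock in the frame of boat between -0.055 and 0.055 m and y of rock in the frame of boat between -0.047 and 0.047 m and z of rock in the frame of boat below 0.032 m and contact force between each of rock, pin and the fingers below 0.1 N and linear speed of each of rock, pin below 0.03 m/s and x of pin in the frame of hardware_box between -0.059 and 0.059 m and y of pin in the frame of hardware_box between -0.049 and 0.049 m and z of pin in the frame of hardware_box below 0.03 m), for 0.2 s.
2. the loose leaf is lifted clear in the gripper (height (world z) of leaf above 0.05 m and contact force between leaf and the fingers above 1 N), for 0.2 s.
At the end, for the whole second after the job is handed in: Rock released and at rest in the boat, pin in the box (origins over its floor). Leaf held still by the fingers: eye within 5 mm of the crate eye, hole axes within 0.1 rad, level within 0.12 rad, plate towards the robot, fingers over 1 N, under 1.5 N on the crate, under 20 mm/s (all of step 1 and distance between leaf_eye and crate_eye below 0.005 m and angle between the y axis of leaf_eye and the y axis of crate_eye, either way round below 0.1 rad and angle between leaf's own z axis and vertical below 0.12 rad and x of leaf in the frame of crate_eye below -0.03 m and contact force between leaf and the fingers above 1 N and contact force between leaf and crate below 1.5 N and linear speed of leaf below 0.02 m/s); the arm keeps its last pose, push and grip.
It fails at once if a bystander is pushed more than 30 mm (distance of any of tape, marker, jacket, brush, knife from where it was at the start of the episode above 0.03 m).
It fails at once if the rock is dropped from more than about 70 mm above the bench ((height (world z) of rock above 0.07 m and contact force between rock and the fingers below 0.02 N and linear speed of rock above 0.3 m/s)).
It also fails if it takes over 72 s, if anything falls off the work surface, if the arm or the gripper's body presses on something with over 40 N, if the wrist force passes 120 N, or if a joint passes its speed limit or range.

### The arm

A 7-joint arm with a two-finger parallel gripper is mounted at the origin on the work surface. World frame = base frame: x ahead of the robot, y to its left, z up, the work surface at z = 0. Lengths are in m, angles in rad, forces in N, time in s.
With the tool pointing down it reaches from about 0.425 to 0.925 m from the base axis. Payload 6.8 kg.
Tool frame: the origin (TCP) lies between the finger pads, 19 mm behind the fingertips; this is the grasp point; z points along the fingers, y is the line along which they close (so a half turn about z gives the same grasp; the last joint's range is limited). The gripper opens to 85 mm and grips with 20 to 120 N. Pads are 22 mm wide; open, the fingers measure 114 mm over their backs; the gripper's body (76 mm by 85 mm) begins 54 mm behind the grasp point. The pads swing forward as they close: fully open they stand 13 mm farther back than shut.
Start: joints at [-1.294, 0.477, 0.022, 1.555, -0.011, 1.109, -0.083], TCP at [0.253, 0.626, 0.25] pointing down, gripper open.
Joint ranges: [-2.96, 2.96], [-0.34, 2.1], [-1.41, 1.46], [0.24, 2.44], [-1.37, 4.51], [0.17, 1.92], [-2.96, 2.96]. Speed limits (rad/s): [2.39, 2.39, 3.14, 3.14, 3.14, 3.14, 3.14].

### API

Orientations are given as a unit quaternion [w, x, y, z].
In Python, from station import * gives the robot as it stands.
- The arm moves only by the tool jog_arm, never from a script. Its argument "moves" is one flat list of numbers, 7 for each row, row after row: the shift along the tool's x, y, z normalised to -1 to 1, where 1 is 20 mm, then the turn, a rotation vector about the tool's x, y, z normalised to -1 to 1, where 1 is 4 degrees, then the opening, from 0 (shut) to 1 (fully open). In form: [x, y, z, rx, ry, rz, claw, x, y, z, rx, ry, rz, claw, ...]. A call has exactly 8 rows; each row shifts and turns the commanded pose from where the row before left it, along the tool's axes as they then stand; what a row does not reach is not made up. A row lasts 1/12 s, in which the tool goes at most 41.7 mm and 7.16 degrees, less where a joint would pass 70% of its speed; a pose out of reach is approached as far as the arm can. A call with a number of a shift or a turn outside -1 to 1 is refused whole. A call with a gripper value outside its range is refused whole. The fingers move at their own pace and stop on an object; "grip_force" is the grip in N (left out, the last holds). Time passes only in rows, so rows that do not move let the fingers close, or fill a call up. It gives the time, the measured TCP pose, the force, the opening and the grip force at its end, in the units of the state.
- get_obs(): the state, without advancing time (a new reading comes with each control period).
- read_camera(name): name is "scene" or "top" or "wrist"; returns a dict with "color" (400x640x3 uint8, blue, green, red), "fx", "fy", "cx", "cy" (pixels), "rvec" (rotation vector, rad) and "tvec" (3), from world to camera coordinates, as OpenCV has them. Camera axes: x right, y down, z forward; pixel columns grow to the right and rows downward; lengths in m; the calibration is good to about 2 mm. A picture is of the moment at which its call begins. There is no depth.
- hand_in(): hands the job in; it is judged then, once.
The state is a dict: "t": time; "q": joint angles; "joint_vel": joint speeds; "joint_torque": joint torques, N m; "eef_pos": TCP position; "tool_rot": TCP orientation; "contact_force": force on the tool from outside, world axes, zero at the start; "torque": the same for the moment, N m; "gripper_width": opening from 0.0 (shut) to 1.0 (fully open); "grasp_force": force on a finger pad.
Only numpy, scipy, OpenCV 4.12 (cv2) and the standard library are available. Lean on these libraries where they do the work, as an engineer would, in place of code of your own. Each camera call takes 0.05 s, during which the arm holds its last target. There are 200 camera calls.

## Working session

There is one attempt and no reset: what is moved stays moved. The work goes in short steps, Python scripts to look and compute and a tool call to move; the robot and the scene stay as the last step left them, time stands still between calls to the robot, and variables do not carry over. Pictures are saved under pics/ and viewed, at most 12 in all, crops included, and the job is handed in when it is done.

Besides the shell and the picture viewer there is one more tool, called as a command line: name --argument value ..., lists and objects as JSON in quotes. jog_arm: Moves the arm, as the interface text tells. Scaled input: -1 to 1 covers 20 mm each way for a shift and 4 degrees each way for a turn. Its arguments: {"type":"object","properties":{"moves":{"type":"array"},"grip_force":{"type":"number"}},"required":["moves"]}

```bash
mkdir -p pics; ls
python3 - <<'E'
from station import *
import cv2,pickle
d={}
for n in ("scene","top"):
    c=read_camera(n); d[n]=c; cv2.imwrite(f"pics/{n}0.png",c["color"]); print(n,c["fx"],c["fy"],c["cx"],c["cy"],c["rvec"],c["tvec"])
pickle.dump(d,open("c0.pkl","wb"))
o=get_obs();print(o)
E
```

```text
pics
scene 423.637674725809 423.637674725809 316.5292715600005 202.59294550183077 [ 2.17384292  0.65104324 -0.29935848] [-0.47774507 -0.10726573  1.55866897]
top 465.9364021917188 465.9364021917188 314.4679195549425 199.4837720446126 [ 2.21315738 -2.15313346  0.07198692] [0.02944153 0.56901536 1.60106769]
{'t': 0.1, 'q': array([-1.29408717,  0.47773594,  0.02233255,  1.5563497 , -0.01150005,
        1.10928096, -0.0831189 ]), 'joint_vel': array([-0.00190774, -0.00222134, -0.00058789, -0.00254994, -0.00032772,
        0.00048072,  0.00027916]), 'joint_torque': array([ 3.52066607e-03, -5.97758174e+01,  1.61317728e+00, -2.81951970e+01,
        1.28019287e-02,  5.03222531e-03,  2.53476893e-07]), 'eef_pos': array([0.25319808, 0.62517478, 0.24911151]), 'tool_rot': array([-1.00311194e-04,  1.91214631e-01,  9.81547904e-01, -8.16838436e-04]), 'contact_force': array([0.34221693, 0.72819042, 0.45765889]), 'torque': array([-0.01113514, -0.04378341, -0.03726036]), 'grasp_force': 0.0, 'gripper_width': 1.004915796659969}
```

View pics/top0.png

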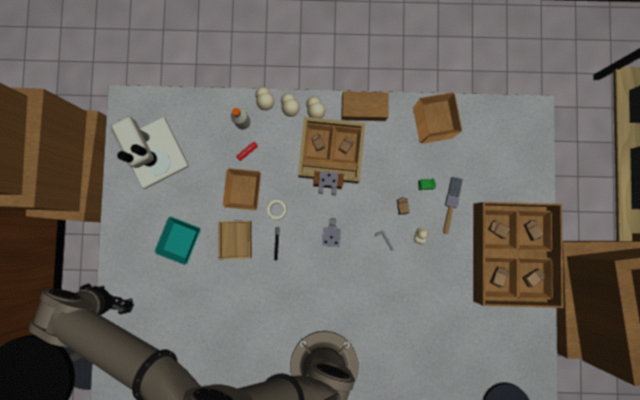

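View pics/scene0.png

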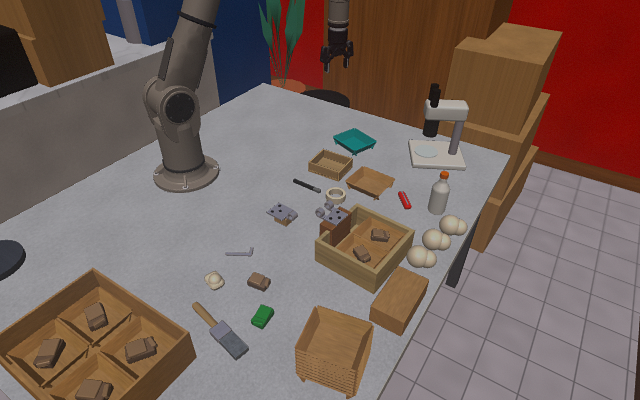

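Top view: the rock could be the brown piece (403,206), the green look-alike (427,184), or the stowed ones at (318,142) and (345,145). I choose (403,206). The boat could be the brown tray (242,188), the turquoise one (178,240), or the basket (437,118). I choose (242,188). The box is the pale one at (235,240). The pin is at (384,240), the leaf at (331,235) and the crate hinge at (328,182). Next is one close crop to check these.

```bash
cat > h.py <<'E'
import numpy as np,cv2,pickle
from scipy.spatial.transform import Rotation as R
def cam(c):
    K=np.array([[c["fx"],0,c["cx"]],[0,c["fy"],c["cy"]],[0,0,1]]); return K,R.from_rotvec(np.ravel(c["rvec"])).as_matrix(),np.ravel(c["tvec"])
def ray(c,p,z):
    "pixels -> world points on plane z"
    K,Rm,t=cam(c); p=np.atleast_2d(np.float64(p)); d=(np.linalg.inv(K)@np.c_[p,np.ones(len(p))].T).T@Rm; o=-Rm.T@t
    return o+d*((z-o[2])/d[:,2])[:,None]
def proj(c,P):
    K,Rm,t=cam(c); q=(K@(Rm@np.atleast_2d(P).T+t[:,None])).T; return q[:,:2]/q[:,2:]
E
python3 - <<'E'
from h import *
d=pickle.load(open("c0.pkl","rb")); c=d["top"]; im=c["color"]
cv2.imwrite("pics/crop0.png",cv2.resize(im[140:270,212:472],None,fx=3,fy=3,interpolation=cv2.INTER_CUBIC))
hsv=cv2.cvtColor(im,cv2.COLOR_BGR2HSV)
for n,p in dict(bench=(360,260),rock=(403,206),pin=(390,243),leaf=(331,240),boat=(242,188),box=(235,240),jacket=(421,236),block=(313,180),hinge=(327,180)).items(): print(n,hsv[p[1],p[0]],im[p[1],p[0]])
for n,(px,z) in dict(rock=((403,206),.02),pin=((384,240),.005),leaf=((331,235),.035),boat=((242,188),.02),box=((235,240),.02),crate=((328,182),.1)).items(): print(n,ray(c,px,z).round(3))
E
```

```text
bench [ 98   7 142] [142 141 138]
rock [ 16 113 115] [ 64  91 115]
pin [105  16 129] [129 125 121]
leaf [117  25 111] [111 101 100]
boat [ 16 138 124] [ 57  93 124]
box [ 18 119 118] [ 63  96 118]
jacket [ 22  61 150] [114 140 150]
block [ 13  47 103] [ 84  92 103]
hinge [117  23 110] [110 101 100]
rock [[ 0.554 -0.263  0.02 ]]
pin [[ 0.434 -0.201  0.005]]
leaf [[ 0.446 -0.015  0.035]]
boat [[0.601 0.299 0.02 ]]
box [[0.42  0.316 0.02 ]]
crate [[0.622 0.001 0.1  ]]
```

View pics/crop0.png

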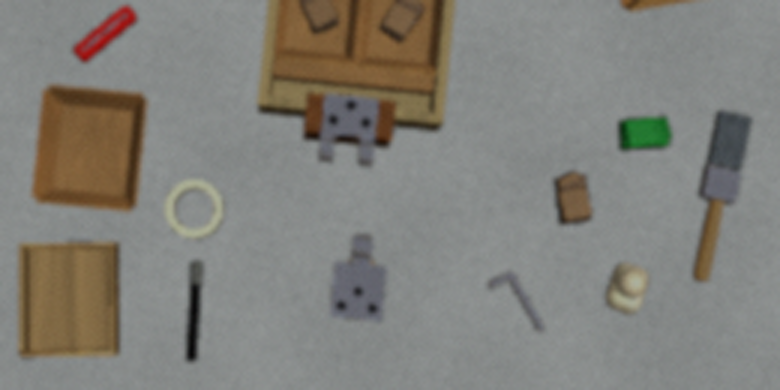

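The crop confirms the choices: rock at crop (573,197), pin with its bend at (510,275) and tail at (541,328), leaf at (358,290) with the knuckle up at (362,245). The boat is the sloping brown tray at (90,148) and the box is the upright one at (70,300). Next I measure them and plan the first travel.

```bash
cat >> h.py <<'E'
def toolR(yaw):
    "tool down, tool x at world azimuth yaw"
    return R.from_euler('z',yaw)*R.from_quat([1,0,0,0])
def plan(p0,R0,p1,R1,n,claw):
    "rows (2 decimals) for straight line + constant-rate turn, error carried along"
    p0,p1=np.array(p0),np.array(p1); rv=(R0.inv()*R1).as_rotvec(); p,Rc=p0.copy(),R0
    rows=[]
    for k in range(1,n+1):
        tgt=p0+(p1-p0)*k/n; Rt=R0*R.from_rotvec(rv*k/n)
        s=np.round(Rc.inv().apply(tgt-p)/.02,2); w=np.round((Rc.inv()*Rt).as_rotvec()/np.radians(4),2)
        assert abs(s).max()<=1 and abs(w).max()<=1,(s,w)
        p=p+Rc.apply(s*.02); Rc=Rc*R.from_rotvec(w*np.radians(4)); rows.append([*s,*w,claw])
    while len(rows)%8: rows.append([0]*6+[claw])
    for i in range(0,len(rows),8): print("["+",".join(f"{v+0:g}" for r in rows[i:i+8] for v in r)+"]")
    return p,Rc
def pose(o):
    q=o["tool_rot"]; return np.array(o["eef_pos"]),R.from_quat([q[1],q[2],q[3],q[0]])
E
python3 - <<'E'
from h import *
from station import get_obs
d=pickle.load(open("c0.pkl","rb")); c=d["top"]; im=c["color"]; hsv=cv2.cvtColor(im,cv2.COLOR_BGR2HSV)
def blob(x0,y0,x1,y1,smin,z):
    m=np.uint8(hsv[y0:y1,x0:x1,1]>smin); n,l,s,ce=cv2.connectedComponentsWithStats(m); k=1+s[1:,4].argmax()
    pts=np.argwhere(l==k)[:,::-1]+[x0,y0]; W=ray(c,pts,z)[:,:2].astype(np.float32); return W
for n,a in dict(rock=(390,192,416,222,60,.02),boat=(218,165,266,213,70,.03),box=(214,214,256,262,70,.035)).items():
    W=blob(*a); (cx,cy),(w,h),an=cv2.minAreaRect(W); print(n,len(W),W.mean(0).round(4),np.round((cx,cy,w,h,an),3))
pk=lambda x,y:(212+(x+.5)/3-.5,140+(y+.5)/3-.5)
P=ray(c,[pk(541,328),pk(510,273),pk(490,287)],.005)[:,:2]; print("pin",P.round(4),"mid",P[:2].mean(0),"yaw",np.arctan2(*(P[1]-P[0])[::-1]))
p,Rr=pose(get_obs())
plan(p,Rr,[.52,-.263,.2],toolR(.1),44,1)
E
```

```text
rock 145 [ 0.5545 -0.2617] [ 0.555 -0.263  0.052  0.035  1.574]
boat 1361 [0.5971 0.2994] [ 0.597  0.3    0.121  0.137 86.073]
box 1209 [0.4223 0.3158] [0.422 0.317 0.127 0.11  2.141]
pin [[ 0.4036 -0.2296]
 [ 0.4663 -0.1925]
 [ 0.4494 -0.1696]] mid [ 0.43494614 -0.2110821 ] yaw 0.5338692750861262Traceback (most recent call last):
  File "<stdin>", line 12, in <module>
  File "h.py", line 21, in plan
    assert abs(s).max()<=1 and abs(w).max()<=1,(s,w)
           ^^^^^^^^^^^^^^^^^^^^^^^^^^^^^^^^^^^
AssertionError: (array([-1.01, -0.3 ,  0.06]), array([-0.  , -0.  ,  0.86]))
```

Run:
```python
from h import *
from station import get_obs
p,Rr=pose(get_obs())
plan(p,Rr,[.53,-.263,.2],toolR(.05),48,1)
```

```text
[-0.61,-0.75,0.05,0,0,0.81,1,-0.66,-0.71,0.05,0,0,0.81,1,-0.7,-0.68,0.06,0,0,0.8,1,-0.73,-0.63,0.05,0,0,0.81,1,-0.76,-0.6,0.05,0,0,0.81,1,-0.8,-0.54,0.05,0,0,0.81,1,-0.83,-0.51,0.06,0,0,0.8,1,-0.86,-0.45,0.05,0,0.01,0.81,1]
[-0.88,-0.41,0.05,0,0,0.81,1,-0.9,-0.35,0.05,0,0,0.81,1,-0.92,-0.31,0.06,0,0,0.81,1,-0.93,-0.25,0.05,0,0,0.8,1,-0.95,-0.2,0.05,0,0,0.81,1,-0.96,-0.15,0.05,0,0,0.81,1,-0.96,-0.09,0.05,0,0,0.81,1,-0.97,-0.03,0.05,0,0,0.8,1]
[-0.97,0.01,0.06,0,0,0.81,1,-0.97,0.08,0.05,0,0,0.81,1,-0.96,0.12,0.05,0,0,0.81,1,-0.95,0.18,0.05,0,0,0.8,1,-0.94,0.24,0.05,0,0,0.81,1,-0.93,0.28,0.06,0,0.01,0.81,1,-0.9,0.34,0.05,0,0,0.81,1,-0.89,0.39,0.05,0,0,0.81,1]
[-0.87,0.44,0.05,0,0,0.8,1,-0.83,0.49,0.05,0,0,0.81,1,-0.81,0.53,0.05,0,0,0.81,1,-0.78,0.58,0.05,0,0,0.81,1,-0.75,0.62,0.05,0,0,0.8,1,-0.7,0.66,0.06,0,0,0.81,1,-0.67,0.7,0.05,0,0,0.81,1,-0.63,0.74,0.05,0,0,0.81,1]
[-0.59,0.77,0.05,0,0,0.81,1,-0.54,0.8,0.05,0,0.01,0.8,1,-0.5,0.83,0.05,0,0,0.81,1,-0.45,0.86,0.05,0,0,0.81,1,-0.39,0.89,0.05,0,0,0.81,1,-0.35,0.9,0.05,0,0,0.8,1,-0.3,0.92,0.05,0,0,0.81,1,-0.25,0.94,0.06,0,0,0.81,1]
[-0.19,0.95,0.05,0,0,0.81,1,-0.13,0.96,0.05,0,0,0.81,1,-0.09,0.97,0.05,0,0,0.8,1,-0.03,0.96,0.05,0,0,0.81,1,0.03,0.97,0.05,0,0,0.81,1,0.08,0.97,0.05,0,0.01,0.81,1,0.13,0.96,0.05,0,0,0.8,1,0.19,0.95,0.05,0,0,0.81,1]
```

jog_arm --moves '[-0.61, -0.75, 0.05, 0, 0, 0.81, 1, -0.66, -0.71, 0.05, 0, 0, 0.81, 1, -0.7, -0.68, 0.06, 0, 0, 0.8, 1, -0.73, -0.63, 0.05, 0, 0, 0.81, 1, -0.76, -0.6, 0.05, 0, 0, 0.81, 1, -0.8, -0.54, 0.05, 0, 0, 0.81, 1, -0.83, -0.51, 0.06, 0, 0, 0.8, 1, -0.86, -0.45, 0.05, 0, 0.01, 0.81, 1]'

```text
t: 0.77
eef_pos: [0.2996, 0.4764, 0.2411]
tool_rot: [-0.0, 0.407, 0.913, -0.0]
contact_force: [0.2, -1.0, 0.3]
gripper_width: 1.0
grasp_force: 0.0
```

jog_arm --moves '[-0.88, -0.41, 0.05, 0, 0, 0.81, 1, -0.9, -0.35, 0.05, 0, 0, 0.81, 1, -0.92, -0.31, 0.06, 0, 0, 0.81, 1, -0.93, -0.25, 0.05, 0, 0, 0.8, 1, -0.95, -0.2, 0.05, 0, 0, 0.81, 1, -0.96, -0.15, 0.05, 0, 0, 0.81, 1, -0.96, -0.09, 0.05, 0, 0, 0.81, 1, -0.97, -0.03, 0.05, 0, 0, 0.8, 1]'

```text
t: 1.43
eef_pos: [0.346, 0.3282, 0.2331]
tool_rot: [-0.0, 0.602, 0.799, -0.0]
contact_force: [-0.6, -0.3, -0.7]
gripper_width: 0.999
grasp_force: 0.0
```

jog_arm --moves '[-0.97, 0.01, 0.06, 0, 0, 0.81, 1, -0.97, 0.08, 0.05, 0, 0, 0.81, 1, -0.96, 0.12, 0.05, 0, 0, 0.81, 1, -0.95, 0.18, 0.05, 0, 0, 0.8, 1, -0.94, 0.24, 0.05, 0, 0, 0.81, 1, -0.93, 0.28, 0.06, 0, 0.01, 0.81, 1, -0.9, 0.34, 0.05, 0, 0, 0.81, 1, -0.89, 0.39, 0.05, 0, 0, 0.81, 1]'

```text
t: 2.1
eef_pos: [0.3923, 0.1798, 0.2247]
tool_rot: [-0.001, 0.766, 0.643, 0.0]
contact_force: [-0.5, 0.1, -0.0]
gripper_width: 0.992
grasp_force: 0.0
```

jog_arm --moves '[-0.87, 0.44, 0.05, 0, 0, 0.8, 1, -0.83, 0.49, 0.05, 0, 0, 0.81, 1, -0.81, 0.53, 0.05, 0, 0, 0.81, 1, -0.78, 0.58, 0.05, 0, 0, 0.81, 1, -0.75, 0.62, 0.05, 0, 0, 0.8, 1, -0.7, 0.66, 0.06, 0, 0, 0.81, 1, -0.67, 0.7, 0.05, 0, 0, 0.81, 1, -0.63, 0.74, 0.05, 0, 0, 0.81, 1]'

```text
t: 2.77
eef_pos: [0.4384, 0.0317, 0.2163]
tool_rot: [-0.001, 0.89, 0.456, 0.0]
contact_force: [0.5, 0.1, 0.4]
gripper_width: 1.0
grasp_force: 0.0
```

jog_arm --moves '[-0.59, 0.77, 0.05, 0, 0, 0.81, 1, -0.54, 0.8, 0.05, 0, 0.01, 0.8, 1, -0.5, 0.83, 0.05, 0, 0, 0.81, 1, -0.45, 0.86, 0.05, 0, 0, 0.81, 1, -0.39, 0.89, 0.05, 0, 0, 0.81, 1, -0.35, 0.9, 0.05, 0, 0, 0.8, 1, -0.3, 0.92, 0.05, 0, 0, 0.81, 1, -0.25, 0.94, 0.06, 0, 0, 0.81, 1]'

```text
t: 3.43
eef_pos: [0.4841, -0.1165, 0.2079]
tool_rot: [-0.001, 0.969, 0.245, 0.0]
contact_force: [-0.1, 0.8, 0.5]
gripper_width: 0.998
grasp_force: 0.0
```

jog_arm --moves '[-0.19, 0.95, 0.05, 0, 0, 0.81, 1, -0.13, 0.96, 0.05, 0, 0, 0.81, 1, -0.09, 0.97, 0.05, 0, 0, 0.8, 1, -0.03, 0.96, 0.05, 0, 0, 0.81, 1, 0.03, 0.97, 0.05, 0, 0, 0.81, 1, 0.08, 0.97, 0.05, 0, 0.01, 0.81, 1, 0.13, 0.96, 0.05, 0, 0, 0.8, 1, 0.19, 0.95, 0.05, 0, 0, 0.81, 1]'

```text
t: 4.1
eef_pos: [0.5299, -0.2645, 0.1994]
tool_rot: [-0.001, 1.0, 0.023, 0.0]
contact_force: [0.4, 0.4, -0.0]
gripper_width: 1.0
grasp_force: 0.0
```

Motion is exact. Now the wrist view.

Run:
```python
from h import *
from station import *
c=read_camera("wrist"); pickle.dump(c,open("w1.pkl","wb")); cv2.imwrite("pics/w1.png",c["color"])
K,Rm,t=cam(c); print("cam at",-Rm.T@t,"axis",Rm[2], get_obs()["q"].round(2)); hsv=cv2.cvtColor(c["color"],cv2.COLOR_BGR2HSV)
px=proj(c,[.555,-.262,.02])[0]; print(px)
m=np.uint8((hsv[...,1]>70)&(hsv[...,0]<25)); n,l,s,ce=cv2.connectedComponentsWithStats(m)
for k in range(1,n):
    if s[k,4]>200:
        W=ray(c,np.argwhere(l==k)[:,::-1],.0225)[:,:2].astype(np.float32); print(k,s[k],ce[k].round(),np.round(np.r_[np.hstack(cv2.minAreaRect(W)[:2]),cv2.minAreaRect(W)[2]],4))
```

```text
cam at [ 0.59916587 -0.26144815  0.32236615] axis [-0.27099542 -0.0089973  -0.96253859] [-0.24  0.51  0.82  1.85 -0.44  0.98 -0.76]
[317.91728239 155.44348506]
1 [   0    0  138   80 9021] [63. 33.] [ 0.6377 -0.0581  0.0578  0.1185  2.5635]
4 [ 294  119   45   69 2498] [316. 154.] [ 0.5568 -0.2603  0.058   0.0347  8.8383]
5 [  541   149    99   217 14096] [602. 250.] [ 0.4556 -0.5232  0.2401  0.0946 16.6406]
6 [ 456  159   56   99 2250] [483. 208.] [ 5.13000e-01 -4.12200e-01  2.15000e-02  9.39000e-02  7.85703e+01]
7 [ 52 220  33  52 752] [ 71. 238.] [ 4.59500e-01 -3.27000e-02  2.64000e-02  5.02000e-02  8.77848e+01]
8 [ 352  235   51   50 1022] [374. 257.] [ 4.5630e-01 -3.2250e-01  3.9600e-02  5.3300e-02  7.1939e+01]
```

View pics/w1.png

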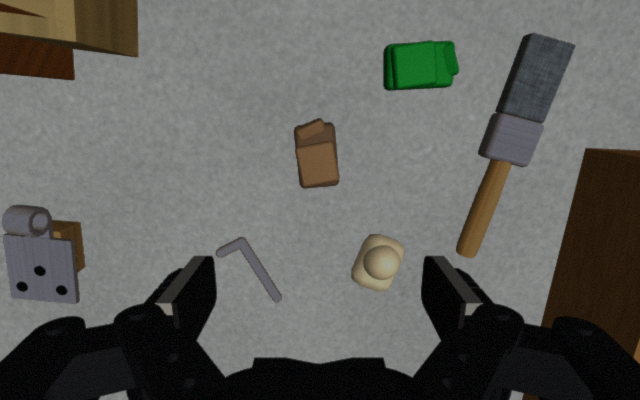

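The wrist view shows the rock at (316,154), jacket (378,262), pin with tail (278,299), bend (240,240) and leg end (220,253), and the leaf at (40,265) with its knuckle at (27,220). I plan the descent on the rock and the transfer.

Run:
```python
from h import *
from station import *
c=pickle.load(open("w1.pkl","rb"))
P=ray(c,[(278,299),(240,239.5),(220,253)],.005)[:,:2]; print("pin",P.round(4),"mid",P[:2].mean(0),"yaw",np.arctan2(*(P[1]-P[0])[::-1]))
p,Rr=pose(get_obs())
p,Rr=plan(p,Rr,[.556,-.2603,.0225],toolR(.154),16,1); print("lift")
p,Rr=plan(p,Rr,p+[0,0,.16],Rr,8,0) if 0 else plan(p,Rr,[.556,-.2603,.17],toolR(.154),8,0); print("go")
p,Rr=plan(p,Rr,[.597,.30,.19],toolR(-.068),32,0); print("down")
p,Rr=plan(p,Rr,[.597,.30,.028],toolR(-.068),16,0)
```

```text
pin [[ 0.4024 -0.2275]
 [ 0.4666 -0.1893]
 [ 0.4513 -0.1692]] mid [ 0.43450433 -0.20843287] yaw 0.5368515049643776
[0.08,-0.02,0.55,0,0,-0.1,1,0.08,-0.03,0.56,0,0,-0.11,1,0.08,-0.02,0.55,0.01,0,-0.1,1,0.08,-0.02,0.56,0,0,-0.1,1,0.08,-0.02,0.55,0,-0.01,-0.11,1,0.09,-0.02,0.56,0,0,-0.1,1,0.08,-0.02,0.55,0.01,0,-0.1,1,0.08,-0.02,0.55,0,0,-0.1,1]
[0.08,-0.02,0.56,0,0,-0.11,1,0.08,-0.01,0.55,0,0,-0.1,1,0.09,-0.02,0.56,0,0,-0.1,1,0.08,-0.02,0.55,0.01,0,-0.11,1,0.08,-0.01,0.55,0,0,-0.1,1,0.08,-0.02,0.56,0,-0.01,-0.1,1,0.09,-0.01,0.55,0,0,-0.11,1,0.08,-0.02,0.56,0.01,0,-0.1,1]
lift
[0,0,-0.92,0,0,0,0,0,0,-0.92,0,0,0,0,0,0,-0.93,0,0,0,0,0,0,-0.92,0,0,0,0,0,0,-0.92,0,0,0,0,0,0,-0.92,0,0,0,0,0,0,-0.93,0,0,0,0,0,0,-0.92,0,0,0,0]
go
[0.2,-0.86,-0.03,0,0,0.1,0,0.19,-0.85,-0.03,0,0,0.1,0,0.18,-0.86,-0.03,0,0,0.1,0,0.18,-0.86,-0.03,0,0,0.1,0,0.18,-0.86,-0.03,0,0,0.1,0,0.17,-0.86,-0.04,0,0,0.1,0,0.16,-0.86,-0.03,0,0,0.1,0,0.15,-0.87,-0.03,0,0,0.1,0]
[0.15,-0.86,-0.03,0,0,0.09,0,0.15,-0.87,-0.03,0,0,0.1,0,0.14,-0.86,-0.03,0,0,0.1,0,0.13,-0.87,-0.03,0,0,0.1,0,0.12,-0.87,-0.03,0,0,0.1,0,0.12,-0.87,-0.03,0,0,0.1,0,0.12,-0.87,-0.03,0,0,0.1,0,0.1,-0.87,-0.04,0,0,0.1,0]
[0.11,-0.87,-0.03,0,0,0.1,0,0.09,-0.88,-0.03,0,0,0.1,0,0.09,-0.87,-0.03,0,0,0.1,0,0.08,-0.87,-0.03,0,0,0.1,0,0.08,-0.88,-0.03,0,0,0.1,0,0.07,-0.87,-0.03,0,0,0.1,0,0.07,-0.88,-0.03,0,0,0.1,0,0.06,-0.87,-0.03,0,0,0.1,0]
[0.05,-0.88,-0.03,0,0,0.09,0,0.05,-0.88,-0.04,0,0,0.1,0,0.04,-0.87,-0.03,0,0,0.1,0,0.03,-0.88,-0.03,0,0,0.1,0,0.03,-0.88,-0.03,0,0,0.1,0,0.03,-0.87,-0.03,0,0,0.1,0,0.01,-0.88,-0.03,0,0,0.1,0,0.01,-0.88,-0.03,0,0,0.1,0]
down
[0,0,0.51,0,0,0,0,0,0,0.5,0,0,0,0,0,0,0.51,0,0,0,0,0,0,0.5,0,0,0,0,0,0,0.51,0,0,0,0,0,0,0.51,0,0,0,0,0,0,0.5,0,0,0,0,0,0,0.51,0,0,0,0]
[0,0,0.51,0,0,0,0,0,0,0.5,0,0,0,0,0,0,0.51,0,0,0,0,0,0,0.5,0,0,0,0,0,0,0.51,0,0,0,0,0,0,0.51,0,0,0,0,0,0,0.5,0,0,0,0,0,0,0.51,0,0,0,0]
```

jog_arm --moves '[0.08, -0.02, 0.55, 0, 0, -0.1, 1, 0.08, -0.03, 0.56, 0, 0, -0.11, 1, 0.08, -0.02, 0.55, 0.01, 0, -0.1, 1, 0.08, -0.02, 0.56, 0, 0, -0.1, 1, 0.08, -0.02, 0.55, 0, -0.01, -0.11, 1, 0.09, -0.02, 0.56, 0, 0, -0.1, 1, 0.08, -0.02, 0.55, 0.01, 0, -0.1, 1, 0.08, -0.02, 0.55, 0, 0, -0.1, 1]' --grip_force 40

```text
t: 4.82
eef_pos: [0.543, -0.2575, 0.1099]
tool_rot: [-0.002, 0.999, 0.054, -0.0]
contact_force: [-0.3, -0.0, 0.8]
gripper_width: 0.998
grasp_force: 0.0
```

jog_arm --moves '[0.08, -0.02, 0.56, 0, 0, -0.11, 1, 0.08, -0.01, 0.55, 0, 0, -0.1, 1, 0.09, -0.02, 0.56, 0, 0, -0.1, 1, 0.08, -0.02, 0.55, 0.01, 0, -0.11, 1, 0.08, -0.01, 0.55, 0, 0, -0.1, 1, 0.08, -0.02, 0.56, 0, -0.01, -0.1, 1, 0.09, -0.01, 0.55, 0, 0, -0.11, 1, 0.08, -0.02, 0.56, 0.01, 0, -0.1, 1]'

```text
t: 5.48
eef_pos: [0.5558, -0.2532, 0.0212]
tool_rot: [-0.002, 0.997, 0.083, -0.0]
contact_force: [0.5, -0.1, -0.0]
gripper_width: 1.0
grasp_force: 0.0
```

jog_arm --moves '[0, 0, 0, 0, 0, 0, 0, 0, 0, 0, 0, 0, 0, 0, 0, 0, 0, 0, 0, 0, 0, 0, 0, 0, 0, 0, 0, 0, 0, 0, 0, 0, 0, 0, 0, 0, 0, 0, 0, 0, 0, 0, 0, 0, 0, 0, 0, 0, 0, 0, 0, 0, 0, 0, 0, 0]'

```text
t: 6.15
eef_pos: [0.5562, -0.2542, 0.0233]
tool_rot: [-0.002, 0.997, 0.082, 0.001]
contact_force: [-0.8, -2.3, 6.5]
gripper_width: 0.414
grasp_force: 40.8
```

Run:
```python
from h import *
from station import *
o=get_obs(); p,Rr=pose(o); print(p,Rr.as_matrix().round(4))
q,Q=plan([.5299,-.2645,.1994],R.from_quat([1,.023,0,-.001]),[.556,-.2603,.0225],toolR(.154),16,1); print(q,Q.as_matrix().round(3),toolR(.154).as_matrix().round(3))
```

```text
[ 0.55616267 -0.25415056  0.02331336] [[ 9.864e-01  1.641e-01  7.000e-04]
 [ 1.641e-01 -9.864e-01  3.300e-03]
 [ 1.300e-03 -3.100e-03 -1.000e+00]]
[0.08,-0.01,0.55,0,0,-0.1,1,0.08,-0.01,0.56,0,0,-0.09,1,0.09,0,0.55,-0.01,0,-0.1,1,0.08,-0.01,0.55,0,0,-0.1,1,0.08,-0.01,0.55,0,0,-0.09,1,0.08,0,0.56,0,0,-0.1,1,0.09,-0.01,0.55,0,0,-0.1,1,0.08,0,0.55,0,0,-0.09,1]
[0.08,-0.01,0.56,-0.01,0,-0.1,1,0.08,0,0.55,0,0,-0.1,1,0.08,0,0.55,0,0,-0.09,1,0.09,-0.01,0.55,0,0,-0.1,1,0.08,0,0.56,0,0,-0.1,1,0.08,0,0.55,0,0,-0.09,1,0.08,0,0.55,-0.01,0,-0.1,1,0.09,0,0.56,0,0,-0.1,1]
[ 0.55605968 -0.26036203  0.02240512] [[ 0.988  0.154  0.   ]
 [ 0.154 -0.988 -0.   ]
 [ 0.     0.    -1.   ]] [[ 0.988  0.153  0.   ]
 [ 0.153 -0.988  0.   ]
 [ 0.     0.    -1.   ]]
```

The earlier error came from planning off a reading taken while the arm was still swinging (overshoot). From now on I plan from settled readings. The rock is gripped (35 mm).

Run:
```python
from h import *
p=[.5562,-.2542,.0228]; Rr=toolR(.165)
p,Rr=plan(p,Rr,[.556,-.2542,.17],Rr,8,0); print("go")
p,Rr=plan(p,Rr,[.597,.30,.19],toolR(-.068),32,0)
```

```text
[0,0,-0.92,0,0,0,0,0,0,-0.92,0,0,0,0,0,0,-0.92,0,0,0,0,0,0,-0.92,0,0,0,0,-0.01,0,-0.92,0,0,0,0,0,0,-0.92,0,0,0,0,0,0,-0.92,0,0,0,0,0,0,-0.92,0,0,0,0]
go
[0.21,-0.84,-0.03,0,0,0.1,0,0.19,-0.85,-0.03,0,0,0.11,0,0.2,-0.85,-0.03,0,0,0.1,0,0.19,-0.84,-0.04,0,0,0.11,0,0.18,-0.85,-0.03,0,0,0.1,0,0.17,-0.85,-0.03,0,0,0.11,0,0.17,-0.86,-0.03,0,0,0.1,0,0.16,-0.85,-0.03,0,0,0.1,0]
[0.16,-0.85,-0.03,0,0,0.11,0,0.15,-0.86,-0.03,0,0,0.1,0,0.14,-0.85,-0.03,0,0,0.11,0,0.14,-0.86,-0.04,0,0,0.1,0,0.13,-0.86,-0.03,0,0,0.11,0,0.12,-0.86,-0.03,0,0,0.1,0,0.12,-0.86,-0.03,0,0,0.1,0,0.11,-0.86,-0.03,0,0,0.11,0]
[0.11,-0.86,-0.03,0,0,0.1,0,0.1,-0.87,-0.03,0,0,0.11,0,0.09,-0.86,-0.03,0,0,0.1,0,0.09,-0.86,-0.04,0,0,0.11,0,0.08,-0.87,-0.03,0,0,0.1,0,0.08,-0.86,-0.03,0,0,0.1,0,0.06,-0.87,-0.03,0,0,0.11,0,0.07,-0.86,-0.03,0,0,0.1,0]
[0.05,-0.87,-0.03,0,0,0.11,0,0.05,-0.87,-0.03,0,0,0.1,0,0.04,-0.86,-0.03,0,0,0.11,0,0.04,-0.87,-0.04,0,0,0.1,0,0.03,-0.87,-0.03,0,0,0.1,0,0.02,-0.87,-0.03,0,0,0.11,0,0.02,-0.87,-0.03,0,0,0.1,0,0.01,-0.86,-0.03,0,0,0.11,0]
```

jog_arm --moves '[0, 0, -0.5, 0, 0, 0, 0, 0, 0, -0.92, 0, 0, 0, 0, 0, 0, -1, 0, 0, 0, 0, 0, 0, -1, 0, 0, 0, 0, 0, 0, -1, 0, 0, 0, 0, 0, 0, -1, 0, 0, 0, 0, 0, 0, -1, 0, 0, 0, 0, 0, 0, -0.94, 0, 0, 0, 0]'

```text
t: 6.82
eef_pos: [0.5553, -0.2532, 0.1708]
tool_rot: [-0.003, 0.997, 0.083, -0.001]
contact_force: [0.7, -0.1, -0.4]
gripper_width: 0.411
grasp_force: 40.2
```

jog_arm --moves '[0.2, -0.85, -0.03, 0, 0, 0.1, 0, 0.2, -0.85, -0.03, 0, 0, 0.1, 0, 0.2, -0.85, -0.03, 0, 0, 0.1, 0, 0.19, -0.85, -0.03, 0, 0, 0.1, 0, 0.18, -0.85, -0.03, 0, 0, 0.11, 0, 0.17, -0.85, -0.03, 0, 0, 0.11, 0, 0.17, -0.85, -0.03, 0, 0, 0.11, 0, 0.16, -0.85, -0.03, 0, 0, 0.11, 0]'

```text
t: 7.48
eef_pos: [0.5652, -0.1137, 0.1751]
tool_rot: [-0.003, 0.999, 0.053, -0.001]
contact_force: [-0.7, 1.0, -1.8]
gripper_width: 0.413
grasp_force: 40.2
```

jog_arm --moves '[0.16, -0.86, -0.03, 0, 0, 0.1, 0, 0.15, -0.86, -0.03, 0, 0, 0.1, 0, 0.14, -0.86, -0.03, 0, 0, 0.1, 0, 0.14, -0.86, -0.03, 0, 0, 0.1, 0, 0.13, -0.86, -0.03, 0, 0, 0.11, 0, 0.12, -0.86, -0.03, 0, 0, 0.11, 0, 0.12, -0.86, -0.03, 0, 0, 0.11, 0, 0.11, -0.86, -0.03, 0, 0, 0.11, 0]'

```text
t: 8.15
eef_pos: [0.5752, 0.0251, 0.1805]
tool_rot: [-0.003, 1.0, 0.024, -0.001]
contact_force: [-1.4, -0.1, -0.0]
gripper_width: 0.407
grasp_force: 40.2
```

jog_arm --moves '[0.11, -0.86, -0.03, 0, 0, 0.1, 0, 0.1, -0.86, -0.03, 0, 0, 0.1, 0, 0.09, -0.86, -0.03, 0, 0, 0.1, 0, 0.09, -0.86, -0.03, 0, 0, 0.1, 0, 0.08, -0.87, -0.03, 0, 0, 0.11, 0, 0.08, -0.87, -0.03, 0, 0, 0.11, 0, 0.06, -0.87, -0.03, 0, 0, 0.11, 0, 0.06, -0.87, -0.03, 0, 0, 0.11, 0]'

```text
t: 8.82
eef_pos: [0.5852, 0.1636, 0.1859]
tool_rot: [-0.002, 1.0, -0.005, -0.001]
contact_force: [0.3, 0.1, -1.0]
gripper_width: 0.41
grasp_force: 40.2
```

jog_arm --moves '[0.05, -0.87, -0.03, 0, 0, 0.1, 0, 0.05, -0.87, -0.03, 0, 0, 0.1, 0, 0.04, -0.87, -0.03, 0, 0, 0.1, 0, 0.04, -0.87, -0.03, 0, 0, 0.1, 0, 0.03, -0.87, -0.03, 0, 0, 0.11, 0, 0.02, -0.87, -0.03, 0, 0, 0.11, 0, 0.02, -0.86, -0.03, 0, 0, 0.11, 0, 0.01, -0.86, -0.03, 0, 0, 0.11, 0]'

```text
t: 9.48
eef_pos: [0.5953, 0.302, 0.1912]
tool_rot: [-0.002, 0.999, -0.035, -0.001]
contact_force: [-0.2, -1.0, -1.3]
gripper_width: 0.412
grasp_force: 40.2
```

jog_arm --moves '[0, 0, 0.5, 0, 0, 0, 0, 0, 0, 0.9, 0, 0, 0, 0, 0, 0, 0.9, 0, 0, 0, 0, 0, 0, 0.9, 0, 0, 0, 0, 0, 0, 0.9, 0, 0, 0, 0, 0, 0, 0.9, 0, 0, 0, 0, 0, 0, 0.8, 0, 0, 0, 0, 0, 0, 0.6, 0, 0, 0, 0]'

```text
t: 10.15
eef_pos: [0.595, 0.3009, 0.0613]
tool_rot: [-0.002, 0.999, -0.035, -0.002]
contact_force: [-0.0, -0.4, -1.2]
gripper_width: 0.41
grasp_force: 40.2
```

jog_arm --moves '[0, 0, 0.4, 0, 0, 0, 0, 0, 0, 0.4, 0, 0, 0, 0, 0, 0, 0.3, 0, 0, 0, 0, 0, 0, 0.3, 0, 0, 0, 0, 0, 0, 0.2, 0, 0, 0, 0, 0, 0, 0.1, 0, 0, 0, 0, 0, 0, 0, 0, 0, 0, 0, 0, 0, 0, 0, 0, 0, 0]'

```text
t: 10.82
eef_pos: [0.5963, 0.3017, 0.0294]
tool_rot: [-0.002, 0.999, -0.035, -0.0]
contact_force: [-1.1, -0.1, -0.3]
gripper_width: 0.412
grasp_force: 40.2
```

jog_arm --moves '[0, 0, 0.1, 0, 0, 0, 0, 0, 0, 0, 0, 0, 0, 0, 0, 0, 0, 0, 0, 0, 0.58, 0, 0, 0, 0, 0, 0, 0.58, 0, 0, 0, 0, 0, 0, 0.58, 0, 0, 0, 0, 0, 0, 0.58, 0, 0, -0.5, 0, 0, 0, 0.58, 0, 0, -0.9, 0, 0, 0, 0.58]'

```text
t: 11.48
eef_pos: [0.5948, 0.3011, 0.0541]
tool_rot: [-0.001, 0.999, -0.035, -0.002]
contact_force: [-0.0, 0.3, -0.0]
gripper_width: 0.583
grasp_force: 0.0
```

jog_arm --moves '[0, 0, -1, 0, 0, 0, 0.58, 0, 0, -1, 0, 0, 0, 0.58, 0, 0, -1, 0, 0, 0, 1, 0, 0, -1, 0, 0, 0, 1, 0, 0, -1, 0, 0, 0, 1, 0, 0, -1, 0, 0, 0, 1, 0, 0, -1, 0, 0, 0, 1, 0, 0, -0.5, 0, 0, 0, 1]'

```text
t: 12.15
eef_pos: [0.5974, 0.3008, 0.2085]
tool_rot: [-0.003, 0.999, -0.035, 0.001]
contact_force: [0.3, 0.7, -1.0]
gripper_width: 1.002
grasp_force: 0.0
```

Run:
```python
from h import *
from station import *
c=read_camera("wrist"); pickle.dump(c,open("w2.pkl","wb")); cv2.imwrite("pics/w2.png",c["color"])
print(get_obs()["eef_pos"])
```

```text
[0.59799668 0.30104744 0.20947725]
```

View pics/w2.png

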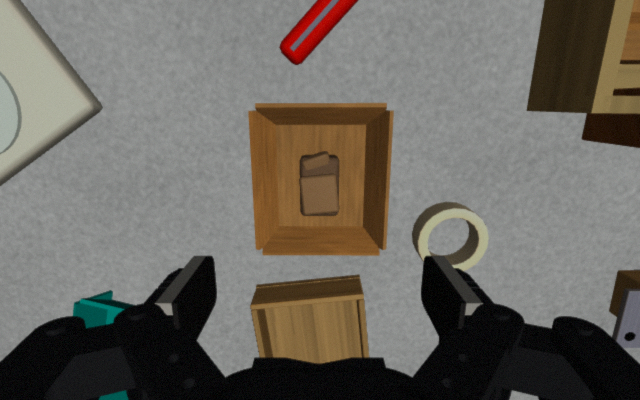

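The rock rests flat in the middle of the boat at (320,185). Next is the pin.

Run:
```python
from h import *
p,Rr=plan([.597,.301,.2088],toolR(-.07),[.4345,-.2095,.12],toolR(.537),32,1);print(p)
```

```text
[-0.2,0.81,0.14,0,0,-0.27,1,-0.21,0.81,0.14,0,0,-0.27,1,-0.23,0.81,0.14,0,0,-0.28,1,-0.24,0.8,0.14,0,0,-0.27,1,-0.26,0.8,0.13,0,0,-0.27,1,-0.27,0.79,0.14,0,0,-0.27,1,-0.29,0.78,0.14,0,0,-0.27,1,-0.31,0.78,0.14,0,0,-0.27,1]
[-0.31,0.78,0.14,0,0,-0.28,1,-0.34,0.76,0.14,0,0,-0.27,1,-0.35,0.77,0.14,0,0,-0.27,1,-0.36,0.75,0.14,0,0,-0.27,1,-0.37,0.75,0.13,0,0,-0.27,1,-0.39,0.74,0.14,0,0,-0.27,1,-0.41,0.73,0.14,0,0,-0.28,1,-0.41,0.73,0.14,0,0,-0.27,1]
[-0.44,0.72,0.14,0,0,-0.27,1,-0.44,0.7,0.14,0,0,-0.27,1,-0.46,0.7,0.14,0,0,-0.27,1,-0.47,0.7,0.14,0,0,-0.27,1,-0.49,0.68,0.13,0,0,-0.28,1,-0.49,0.67,0.14,0,0,-0.27,1,-0.51,0.67,0.14,0,0,-0.27,1,-0.53,0.65,0.14,0,0,-0.27,1]
[-0.53,0.64,0.14,0,0,-0.27,1,-0.55,0.64,0.14,0,0,-0.27,1,-0.56,0.62,0.14,0,0,-0.28,1,-0.57,0.61,0.14,0,0,-0.27,1,-0.58,0.6,0.13,0,0,-0.27,1,-0.59,0.59,0.14,0,0,-0.27,1,-0.61,0.58,0.14,0,0,-0.27,1,-0.62,0.57,0.14,0,0,-0.27,1]
[ 0.43441777 -0.20955297  0.12      ]
```

jog_arm --moves '[-0.2, 0.81, 0.14, 0, 0, -0.27, 1, -0.21, 0.81, 0.14, 0, 0, -0.27, 1, -0.23, 0.81, 0.14, 0, 0, -0.28, 1, -0.24, 0.8, 0.14, 0, 0, -0.27, 1, -0.26, 0.8, 0.13, 0, 0, -0.27, 1, -0.27, 0.79, 0.14, 0, 0, -0.27, 1, -0.29, 0.78, 0.14, 0, 0, -0.27, 1, -0.31, 0.78, 0.14, 0, 0, -0.27, 1]'

```text
t: 12.87
eef_pos: [0.5548, 0.1725, 0.1816]
tool_rot: [-0.002, 0.999, 0.042, -0.001]
contact_force: [0.0, -0.8, -0.9]
gripper_width: 1.0
grasp_force: 0.0
```

jog_arm --moves '[-0.31, 0.78, 0.14, 0, 0, -0.28, 1, -0.34, 0.76, 0.14, 0, 0, -0.27, 1, -0.35, 0.77, 0.14, 0, 0, -0.27, 1, -0.36, 0.75, 0.14, 0, 0, -0.27, 1, -0.37, 0.75, 0.13, 0, 0, -0.27, 1, -0.39, 0.74, 0.14, 0, 0, -0.27, 1, -0.41, 0.73, 0.14, 0, 0, -0.28, 1, -0.41, 0.73, 0.14, 0, 0, -0.27, 1]'

```text
t: 13.53
eef_pos: [0.5144, 0.045, 0.1591]
tool_rot: [-0.002, 0.993, 0.117, -0.001]
contact_force: [-0.2, 0.0, 0.2]
gripper_width: 0.998
grasp_force: 0.0
```

jog_arm --moves '[-0.44, 0.72, 0.14, 0, 0, -0.27, 1, -0.44, 0.7, 0.14, 0, 0, -0.27, 1, -0.46, 0.7, 0.14, 0, 0, -0.27, 1, -0.47, 0.7, 0.14, 0, 0, -0.27, 1, -0.49, 0.68, 0.13, 0, 0, -0.28, 1, -0.49, 0.67, 0.14, 0, 0, -0.27, 1, -0.51, 0.67, 0.14, 0, 0, -0.27, 1, -0.53, 0.65, 0.14, 0, 0, -0.27, 1]'

```text
t: 14.2
eef_pos: [0.4738, -0.0825, 0.1364]
tool_rot: [-0.002, 0.981, 0.192, -0.0]
contact_force: [-0.6, -1.1, 0.1]
gripper_width: 0.999
grasp_force: 0.0
```

jog_arm --moves '[-0.53, 0.64, 0.14, 0, 0, -0.27, 1, -0.55, 0.64, 0.14, 0, 0, -0.27, 1, -0.56, 0.62, 0.14, 0, 0, -0.28, 1, -0.57, 0.61, 0.14, 0, 0, -0.27, 1, -0.58, 0.6, 0.13, 0, 0, -0.27, 1, -0.59, 0.59, 0.14, 0, 0, -0.27, 1, -0.61, 0.58, 0.14, 0, 0, -0.27, 1, -0.62, 0.57, 0.14, 0, 0, -0.27, 1]'

```text
t: 14.87
eef_pos: [0.4332, -0.2099, 0.1137]
tool_rot: [-0.003, 0.964, 0.266, -0.0]
contact_force: [-0.1, 0.1, -0.2]
gripper_width: 1.0
grasp_force: 0.0
```

jog_arm --moves '[0, 0, 0, 0, 0, 0, 1, 0, 0, 0.3, 0, 0, 0, 1, 0, 0, 0.5, 0, 0, 0, 1, 0, 0, 0.5, 0, 0, 0, 1, 0, 0, 0.5, 0, 0, 0, 1, 0, 0, 0.5, 0, 0, 0, 1, 0, 0, 0.2, 0, 0, 0, 1, 0, 0, 0, 0, 0, 0, 1]'

```text
t: 15.53
eef_pos: [0.4332, -0.2087, 0.0629]
tool_rot: [-0.003, 0.964, 0.266, -0.001]
contact_force: [-0.3, -0.5, 0.3]
gripper_width: 1.0
grasp_force: 0.0
```

jog_arm --moves '[0, 0, 0.5, 0, 0, 0, 1, 0, 0, 0.6, 0, 0, 0, 1, 0, 0, 0.5, 0, 0, 0, 1, 0, 0, 0.35, 0, 0, 0, 1, 0, 0, 0.1, 0, 0, 0, 1, 0, 0, 0, 0, 0, 0, 0, 0, 0, 0, 0, 0, 0, 0, 0, 0, 0, 0, 0, 0, 0]'

```text
t: 16.2
eef_pos: [0.4341, -0.2092, 0.0235]
tool_rot: [-0.002, 0.964, 0.265, 0.0]
contact_force: [0.0, 0.1, -0.3]
gripper_width: 0.604
grasp_force: 0.0
```

jog_arm --moves '[0, 0, 0, 0, 0, 0, 0, 0, 0, 0, 0, 0, 0, 0, 0, 0, 0, 0, 0, 0, 0, 0, 0, 0, 0, 0, 0, 0, 0, 0, 0, 0, 0, 0, 0, 0, 0, 0, 0, 0, 0, 0, 0, 0, 0, 0, 0, 0, 0, 0, 0, 0, 0, 0, 0, 0]'

```text
t: 16.87
eef_pos: [0.4341, -0.209, 0.0236]
tool_rot: [-0.002, 0.964, 0.266, 0.0]
contact_force: [-0.3, -0.2, 6.3]
gripper_width: 0.085
grasp_force: 39.2
```

jog_arm --moves '[0, 0, 0, 0, 0, 0, 0.3, 0, 0, 0, 0, 0, 0, 0.3, 0, 0, 0.1, 0, 0, 0, 0.3, 0, 0, 0, 0, 0, 0, 0, 0, 0, 0, 0, 0, 0, 0, 0, 0, 0, 0, 0, 0, 0, 0, 0, 0, 0, 0, 0, 0, 0, 0, 0, 0, 0, 0, 0]'

```text
t: 17.53
eef_pos: [0.4338, -0.209, 0.0212]
tool_rot: [-0.002, 0.964, 0.265, 0.0]
contact_force: [-0.8, 0.3, -0.0]
gripper_width: 0.093
grasp_force: 39.0
```

jog_arm --moves '[0, 0, 0, 0, 0, 0, 0, 0, 0, -0.2, 0, 0, 0, 0, 0, 0, -0.4, 0, 0, 0, 0, 0, 0, -0.4, 0, 0, 0, 0, 0, 0, -0.5, 0, 0, 0, 0, 0, 0, -0.5, 0, 0, 0, 0, 0, 0, -0.3, 0, 0, 0, 0, 0, 0, 0, 0, 0, 0, 0]'

```text
t: 18.2
eef_pos: [0.4349, -0.2095, 0.0689]
tool_rot: [-0.002, 0.964, 0.266, 0.001]
contact_force: [0.4, 0.8, -0.4]
gripper_width: 0.094
grasp_force: 39.0
```

The pin is held. Carry it to the box.

Run:
```python
from h import *
p,Rr=plan([.4345,-.2093,.0693],toolR(.537),[.434,-.13,.15],toolR(.4),8,0);print(p)
p,Rr=plan(p,Rr,[.422,.3165,.14],toolR(.037),24,0);print(p)
```

```text
[0.25,-0.43,-0.5,0,0,0.25,0,0.24,-0.43,-0.51,0,0,0.24,0,0.24,-0.44,-0.5,0,0,0.25,0,0.23,-0.43,-0.51,0,0,0.24,0,0.22,-0.45,-0.5,0,0,0.25,0,0.21,-0.45,-0.51,0,0,0.24,0,0.21,-0.45,-0.5,0,0,0.25,0,0.2,-0.45,-0.5,0,0,0.24,0]
[ 0.43406822 -0.12999932  0.1499    ]
[0.34,-0.87,0.02,0,0,0.22,0,0.33,-0.87,0.02,0,0,0.21,0,0.31,-0.87,0.02,0,0,0.22,0,0.3,-0.89,0.02,0,0,0.22,0,0.28,-0.88,0.02,0,0,0.21,0,0.28,-0.89,0.02,0,0,0.22,0,0.26,-0.89,0.02,0,0,0.22,0,0.24,-0.9,0.02,0,0,0.21,0]
[0.23,-0.9,0.03,0,0,0.22,0,0.22,-0.91,0.02,0,0,0.22,0,0.21,-0.91,0.02,0,0,0.21,0,0.19,-0.91,0.02,0,0,0.22,0,0.18,-0.91,0.02,0,0,0.22,0,0.16,-0.92,0.02,0,0,0.21,0,0.15,-0.91,0.02,0,0,0.22,0,0.13,-0.92,0.02,0,0,0.22,0]
[0.13,-0.93,0.02,0,0,0.21,0,0.1,-0.92,0.02,0,0,0.22,0,0.1,-0.93,0.02,0,0,0.22,0,0.08,-0.92,0.02,0,0,0.21,0,0.06,-0.93,0.02,0,0,0.22,0,0.05,-0.93,0.02,0,0,0.22,0,0.04,-0.93,0.02,0,0,0.22,0,0.02,-0.93,0.02,0,0,0.21,0]
[0.42191325 0.31646394 0.1401    ]
```

jog_arm --moves '[0.25, -0.43, -0.5, 0, 0, 0.25, 0, 0.24, -0.43, -0.51, 0, 0, 0.24, 0, 0.24, -0.44, -0.5, 0, 0, 0.25, 0, 0.23, -0.43, -0.51, 0, 0, 0.24, 0, 0.22, -0.45, -0.5, 0, 0, 0.25, 0, 0.21, -0.45, -0.51, 0, 0, 0.24, 0, 0.21, -0.45, -0.5, 0, 0, 0.25, 0, 0.2, -0.45, -0.5, 0, 0, 0.24, 0]'

```text
t: 18.87
eef_pos: [0.4332, -0.1296, 0.1485]
tool_rot: [-0.002, 0.98, 0.199, -0.0]
contact_force: [-0.1, 0.3, -0.7]
gripper_width: 0.095
grasp_force: 39.1
```

jog_arm --moves '[0.34, -0.87, 0.02, 0, 0, 0.22, 0, 0.33, -0.87, 0.02, 0, 0, 0.21, 0, 0.31, -0.87, 0.02, 0, 0, 0.22, 0, 0.3, -0.89, 0.02, 0, 0, 0.22, 0, 0.28, -0.88, 0.02, 0, 0, 0.21, 0, 0.28, -0.89, 0.02, 0, 0, 0.22, 0, 0.26, -0.89, 0.02, 0, 0, 0.22, 0, 0.24, -0.9, 0.02, 0, 0, 0.21, 0]'

```text
t: 19.53
eef_pos: [0.4291, 0.0195, 0.1456]
tool_rot: [-0.002, 0.99, 0.139, -0.0]
contact_force: [0.0, 0.2, -0.7]
gripper_width: 0.091
grasp_force: 39.1
```

jog_arm --moves '[0.23, -0.9, 0.03, 0, 0, 0.22, 0, 0.22, -0.91, 0.02, 0, 0, 0.22, 0, 0.21, -0.91, 0.02, 0, 0, 0.21, 0, 0.19, -0.91, 0.02, 0, 0, 0.22, 0, 0.18, -0.91, 0.02, 0, 0, 0.22, 0, 0.16, -0.92, 0.02, 0, 0, 0.21, 0, 0.15, -0.91, 0.02, 0, 0, 0.22, 0, 0.13, -0.92, 0.02, 0, 0, 0.22, 0]'

```text
t: 20.2
eef_pos: [0.425, 0.1683, 0.1429]
tool_rot: [-0.002, 0.997, 0.079, -0.0]
contact_force: [-0.0, -0.4, -0.6]
gripper_width: 0.094
grasp_force: 39.1
```

jog_arm --moves '[0.13, -0.93, 0.02, 0, 0, 0.21, 0, 0.1, -0.92, 0.02, 0, 0, 0.22, 0, 0.1, -0.93, 0.02, 0, 0, 0.22, 0, 0.08, -0.92, 0.02, 0, 0, 0.21, 0, 0.06, -0.93, 0.02, 0, 0, 0.22, 0, 0.05, -0.93, 0.02, 0, 0, 0.22, 0, 0.04, -0.93, 0.02, 0, 0, 0.22, 0, 0.02, -0.93, 0.02, 0, 0, 0.21, 0]'

```text
t: 20.87
eef_pos: [0.4208, 0.3172, 0.1402]
tool_rot: [-0.002, 1.0, 0.019, -0.001]
contact_force: [1.2, 0.9, -1.0]
gripper_width: 0.094
grasp_force: 39.1
```

jog_arm --moves '[0, 0, 0.2, 0, 0, 0, 0, 0, 0, 0.6, 0, 0, 0, 0, 0, 0, 0.8, 0, 0, 0, 0, 0, 0, 0.8, 0, 0, 0, 0, 0, 0, 0.8, 0, 0, 0, 0, 0, 0, 0.8, 0, 0, 0, 0, 0, 0, 0.6, 0, 0, 0, 0, 0, 0, 0.3, 0, 0, 0, 0]'

```text
t: 21.53
eef_pos: [0.4203, 0.3148, 0.0405]
tool_rot: [-0.001, 1.0, 0.018, -0.002]
contact_force: [0.3, 0.3, -1.0]
gripper_width: 0.093
grasp_force: 39.1
```

jog_arm --moves '[0, 0, 0.3, 0, 0, 0, 0, 0, 0, 0.2, 0, 0, 0, 0, 0, 0, 0, 0, 0, 0, 0, 0, 0, 0, 0, 0, 0, 0.3, 0, 0, 0, 0, 0, 0, 0.3, 0, 0, 0, 0, 0, 0, 0.3, 0, 0, 0, 0, 0, 0, 0.3, 0, 0, -0.4, 0, 0, 0, 0.3]'

```text
t: 22.2
eef_pos: [0.4205, 0.3165, 0.04]
tool_rot: [-0.002, 1.0, 0.019, -0.001]
contact_force: [-0.5, -0.2, 1.3]
gripper_width: 0.302
grasp_force: 0.0
```

jog_arm --moves '[0, 0, -0.8, 0, 0, 0, 0.3, 0, 0, -1, 0, 0, 0, 0.3, 0, 0, -1, 0, 0, 0, 0.3, 0, 0, -1, 0, 0, 0, 1, 0, 0, -1, 0, 0, 0, 1, 0, 0, -1, 0, 0, 0, 1, 0, 0, -1, 0, 0, 0, 1, 0, 0, -0.8, 0, 0, 0, 1]'

```text
t: 22.87
eef_pos: [0.4215, 0.3159, 0.1944]
tool_rot: [-0.003, 1.0, 0.018, -0.0]
contact_force: [0.7, -0.2, 0.5]
gripper_width: 0.981
grasp_force: 0.0
```

Run:
```python
from h import *
from station import *
c=read_camera("wrist"); pickle.dump(c,open("w3.pkl","wb")); cv2.imwrite("pics/w3.png",c["color"])
print(get_obs()["eef_pos"])
```

```text
[0.42296894 0.31664883 0.19681698]
```

View pics/w3.png

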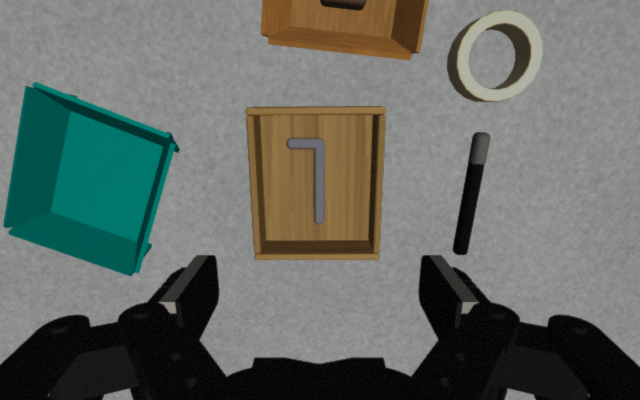

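The pin lies in the box at (320,185). Next I hover between the leaf and the crate hinge to measure both.

Run:
```python
from h import *
p,Rr=plan([.4222,.3163,.1955],toolR(.037),[.535,-.005,.22],toolR(.0),24,1);print(p)
```

```text
[0.21,0.68,-0.05,0,0,0.02,1,0.21,0.67,-0.05,0,0,0.02,1,0.21,0.68,-0.05,0,0,0.03,1,0.22,0.68,-0.05,0,0,0.02,1,0.21,0.67,-0.06,0,0,0.02,1,0.22,0.68,-0.05,0,0,0.02,1,0.21,0.68,-0.05,0,0,0.02,1,0.22,0.67,-0.05,0,0,0.03,1]
[0.22,0.68,-0.05,0,0,0.02,1,0.22,0.67,-0.05,0,0,0.02,1,0.22,0.68,-0.05,0,0,0.02,1,0.22,0.67,-0.05,0,0,0.02,1,0.22,0.67,-0.05,0,0,0.03,1,0.23,0.68,-0.05,0,0,0.02,1,0.22,0.67,-0.06,0,0,0.02,1,0.23,0.67,-0.05,0,0,0.02,1]
[0.22,0.67,-0.05,0,0,0.03,1,0.23,0.68,-0.05,0,0,0.02,1,0.23,0.67,-0.05,0,0,0.02,1,0.23,0.67,-0.05,0,0,0.02,1,0.23,0.67,-0.05,0,0,0.02,1,0.23,0.67,-0.05,0,0,0.03,1,0.23,0.67,-0.05,0,0,0.02,1,0.24,0.67,-0.05,0,0,0.02,1]
[ 0.53502283 -0.00500299  0.2199    ]
```

jog_arm --moves '[0.21, 0.68, -0.05, 0, 0, 0.02, 1, 0.21, 0.68, -0.05, 0, 0, 0.02, 1, 0.21, 0.68, -0.05, 0, 0, 0.02, 1, 0.21, 0.68, -0.05, 0, 0, 0.02, 1, 0.22, 0.67, -0.05, 0, 0, 0.02, 1, 0.22, 0.67, -0.05, 0, 0, 0.02, 1, 0.22, 0.67, -0.05, 0, 0, 0.02, 1, 0.22, 0.67, -0.05, 0, 0, 0.03, 1]'

```text
t: 23.58
eef_pos: [0.4596, 0.2075, 0.1998]
tool_rot: [-0.002, 1.0, 0.012, -0.001]
contact_force: [0.1, 0.4, 0.0]
gripper_width: 1.002
grasp_force: 0.0
```

jog_arm --moves '[0.22, 0.68, -0.05, 0, 0, 0.02, 1, 0.22, 0.68, -0.05, 0, 0, 0.02, 1, 0.22, 0.68, -0.05, 0, 0, 0.02, 1, 0.22, 0.68, -0.05, 0, 0, 0.02, 1, 0.22, 0.67, -0.05, 0, 0, 0.02, 1, 0.22, 0.67, -0.05, 0, 0, 0.02, 1, 0.23, 0.67, -0.05, 0, 0, 0.02, 1, 0.23, 0.67, -0.05, 0, 0, 0.03, 1]'

```text
t: 24.25
eef_pos: [0.4973, 0.1004, 0.2074]
tool_rot: [-0.002, 1.0, 0.007, -0.001]
contact_force: [-0.5, -0.4, -0.1]
gripper_width: 1.0
grasp_force: 0.0
```

jog_arm --moves '[0.23, 0.67, -0.05, 0, 0, 0.03, 1, 0.23, 0.67, -0.05, 0, 0, 0.03, 1, 0.23, 0.67, -0.05, 0, 0, 0.03, 1, 0.23, 0.67, -0.05, 0, 0, 0.03, 1, 0.23, 0.67, -0.05, 0, 0, 0.03, 1, 0.23, 0.67, -0.05, 0, 0, 0.02, 1, 0.23, 0.67, -0.05, 0, 0, 0, 1, 0, 0, 0, 0, 0, 0, 1]'

```text
t: 24.92
eef_pos: [0.5306, 0.0045, 0.2144]
tool_rot: [-0.002, 1.0, -0.001, 0.0]
contact_force: [0.3, -0.8, 0.2]
gripper_width: 1.003
grasp_force: 0.0
```

Run:
```python
from h import *
from station import *
c=read_camera("wrist"); pickle.dump(c,open("w4.pkl","wb")); cv2.imwrite("pics/w4.png",c["color"])
o=get_obs();print(o["eef_pos"],o["tool_rot"])
```

```text
[0.5301373  0.00617903 0.21407221] [-1.97051987e-03  9.99997786e-01 -6.67656761e-04 -3.13794316e-04]
```

View pics/w4.png

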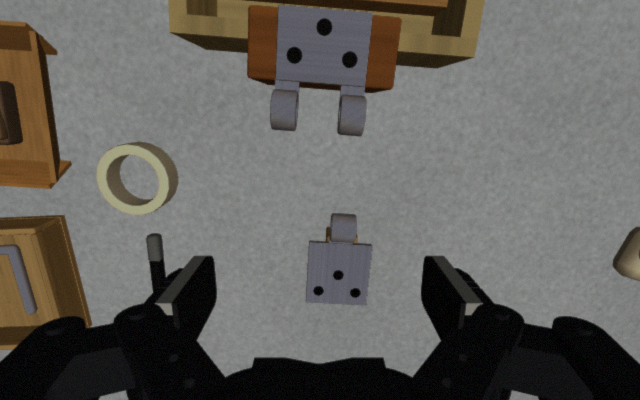

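The view shows the fixed hinge with knuckles at (285,105) and (352,110) and its plate spanning columns 277-370. The loose leaf plate is at (338,273) with its knuckle at (343,227). I measure by masks.

```bash
cat >> h.py <<'E'
def steel(c):
    im=cv2.GaussianBlur(c["color"],(0,0),1.0).astype(int); b,g,r=im[...,0],im[...,1],im[...,2]
    return np.uint8((b-r>5)&(b-g>4)&(g>55))
def comp(m,seed):
    n,l=cv2.connectedComponents(m); return np.uint8(l==l[seed[1],seed[0]])
E
python3 - <<'E'
from h import *
c=pickle.load(open("w4.pkl","rb")); im=c["color"]
for p in [(330,260),(325,45),(285,110),(343,227),(300,170)]: print(p,im[p[1],p[0]])
m=steel(c); lf=comp(m,(325,260)); cr=comp(m,(325,45))
print(lf.sum(),cr.sum(),cv2.boundingRect(lf),cv2.boundingRect(cr))
k=np.ones((31,31),np.uint8); pl=cv2.morphologyEx(lf,cv2.MORPH_CLOSE,np.ones((9,9))); pl=cv2.morphologyEx(pl,cv2.MORPH_OPEN,k)
W=ray(c,np.argwhere(pl)[:,::-1],.036)[:,:2].astype(np.float32); print("leaf",cv2.minAreaRect(W),W.mean(0),cv2.boundingRect(pl))
# row profiles of crate hinge
for y in list(range(4,140,6)):
    xs=np.flatnonzero(cr[y]); d=np.flatnonzero(np.diff(xs)>3); print(y,[(a[0],a[-1]) for a in np.split(xs,d+1)] if len(xs) else None)
cv2.imwrite("pics/m4.png",(lf|cr)*255)
E
```

```text
(330, 260) [105  95  97]
(325, 45) [97 88 90]
(285, 110) [103  94  94]
(343, 227) [106  98  97]
(300, 170) [130 130 129]
3299 5667 (307, 243, 65, 62) (277, 7, 94, 78)
leaf ((0.4421371817588806, -0.012431951239705086), (0.061427146196365356, 0.05727033689618111), 0.03161159157752991) [ 0.44239628 -0.01227211] (308, 244, 60, 59)
4 None
10 [(np.int64(280), np.int64(322))]
16 [(np.int64(280), np.int64(370))]
22 [(np.int64(280), np.int64(316)), (np.int64(331), np.int64(369))]
28 [(np.int64(279), np.int64(315)), (np.int64(332), np.int64(368))]
34 [(np.int64(279), np.int64(319)), (np.int64(329), np.int64(368))]
40 [(np.int64(279), np.int64(367))]
46 [(np.int64(279), np.int64(366))]
52 [(np.int64(278), np.int64(286)), (np.int64(302), np.int64(345)), (np.int64(354), np.int64(366))]
58 [(np.int64(278), np.int64(286)), (np.int64(302), np.int64(341)), (np.int64(358), np.int64(365))]
64 [(np.int64(278), np.int64(342)), (np.int64(356), np.int64(365))]
70 [(np.int64(278), np.int64(364))]
76 [(np.int64(278), np.int64(363))]
82 [(np.int64(332), np.int64(362))]
88 None
94 None
100 None
106 None
112 None
118 None
124 None
130 None
136 None
```

```bash
cat >> h.py <<'E'
def edges(c,m,z,rows,cols):
    "left/right edge lines over rows, bottom (near) edge over cols, cast to plane z: fit (centre-line direction etc.)"
    f=np.uint8(m); L,Rr=[],[]
    for y in rows:
        xs=np.flatnonzero(f[y]); L.append((xs[0]-.5,y)); Rr.append((xs[-1]+.5,y))
    B=[(x,np.flatnonzero(f[:,x])[-1]+.5) for x in cols]; T=[(x,np.flatnonzero(f[:,x])[0]-.5) for x in cols]
    out={}
    for n,P in dict(L=L,R=Rr,B=B,T=T).items():
        W=ray(c,P,z)[:,:2].astype(np.float32); vx,vy,x0,y0=np.ravel(cv2.fitLine(W,cv2.DIST_HUBER,0,.001,.001)); out[n]=(np.arctan2(vy,vx),x0,y0)
    return out
E
python3 - <<'E'
from h import *
c=pickle.load(open("w4.pkl","rb")); m=steel(c); lf=comp(m,(325,260)); cr=comp(m,(325,45))
for n,e in dict(leaf=edges(c,lf,.036,range(250,300),[*range(312,325),*range(358,366)]),crate=edges(c,cr,.096,range(18,76),range(302,338))).items():
    print(n,{k:np.round(v,4) for k,v in e.items()})
g=cv2.resize(c["color"][60:320,220:420],None,fx=3,fy=2.3) if 0 else cv2.resize(c["color"][70:250,250:400],None,fx=3.3,fy=3.3,interpolation=cv2.INTER_CUBIC)
cv2.imwrite("pics/crop4.png",g)
K,Rm,t=cam(c);print(-Rm.T@t, K[0,0])
E
```

```text
leaf {'L': array([-0.0595,  0.4482,  0.0158], dtype=float32), 'R': array([-0.066 ,  0.4412, -0.0418], dtype=float32), 'B': array([ 1.5017,  0.4108, -0.0063], dtype=float32), 'T': array([ 1.5216,  0.4723, -0.0134], dtype=float32)}
crate {'L': array([-0.0704,  0.6373,  0.031 ], dtype=float32), 'R': array([-0.0768,  0.6298, -0.0254], dtype=float32), 'B': array([1.4862, 0.6137, 0.004 ], dtype=float32), 'T': array([1.4924, 0.6562, 0.0069], dtype=float32)}
[0.59992302 0.0040923  0.33730942] 346.90086269926167
```

View pics/crop4.png

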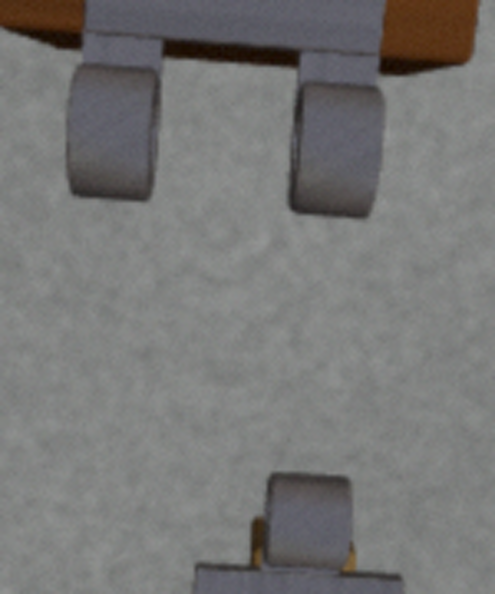

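Run:
```python
from h import *
c=pickle.load(open("w4.pkl","rb"))
a=ray(c,[(284.5,110.2),(352,115.5)],.103); print(a.round(4),a.mean(0).round(4), np.arctan2(a[0,1]-a[1,1],a[0,0]-a[1,0])-np.pi/2)
b=ray(c,[(343.8,228)],.045); print("leaf knuckle",b.round(4))
p,Rr=plan([.5303,.0052,.2142],toolR(.0),[.4474,-.0132,.10],toolR(-.063),14,1);print(p)
```

```text
[[ 0.5953  0.0275  0.103 ]
 [ 0.5919 -0.0167  0.103 ]] [0.5936 0.0054 0.103 ] -0.07752133911416581
leaf knuckle [[ 0.4921 -0.0169  0.045 ]]
[-0.3,0.07,0.41,0,0,0.06,1,-0.29,0.06,0.41,0,0,0.07,1,-0.3,0.07,0.4,0,0,0.06,1,-0.29,0.07,0.41,0,0,0.07,1,-0.3,0.07,0.41,0,0,0.06,1,-0.29,0.07,0.41,0,0,0.07,1,-0.3,0.08,0.4,0,0,0.06,1,-0.29,0.07,0.41,0,0,0.07,1]
[-0.29,0.08,0.41,0,0,0.06,1,-0.3,0.08,0.41,0,0,0.06,1,-0.29,0.08,0.41,0,0,0.07,1,-0.29,0.08,0.4,0,0,0.06,1,-0.29,0.08,0.41,0,0,0.07,1,-0.3,0.08,0.41,0,0,0.06,1,0,0,0,0,0,0,1,0,0,0,0,0,0,1]
[ 0.44731483 -0.01318417  0.1       ]
```

Both crate-eye estimates agree at about (0.5937, 0.0055), yaw -0.077. The leaf knuckle matches too.

jog_arm --moves '[-0.3, 0.07, 0.41, 0, 0, 0.06, 1, -0.29, 0.07, 0.41, 0, 0, 0.07, 1, -0.3, 0.07, 0.41, 0, 0, 0.06, 1, -0.29, 0.07, 0.41, 0, 0, 0.07, 1, -0.3, 0.07, 0.4, 0, 0, 0.06, 1, -0.29, 0.07, 0.4, 0, 0, 0.07, 1, -0.3, 0.07, 0.4, 0, 0, 0.06, 1, -0.29, 0.07, 0.41, 0, 0, 0.07, 1]' --grip_force 60

```text
t: 25.63
eef_pos: [0.4818, -0.002, 0.1481]
tool_rot: [-0.002, 1.0, -0.017, -0.001]
contact_force: [0.7, -0.3, 0.3]
gripper_width: 1.003
grasp_force: 0.0
```

jog_arm --moves '[-0.29, 0.08, 0.41, 0, 0, 0.06, 1, -0.3, 0.08, 0.41, 0, 0, 0.06, 1, -0.29, 0.08, 0.41, 0, 0, 0.07, 1, -0.29, 0.08, 0.4, 0, 0, 0.06, 1, -0.29, 0.08, 0.41, 0, 0, 0.07, 1, -0.3, 0.08, 0.41, 0, 0, 0.06, 1, 0, 0, 0, 0, 0, 0, 1, 0, 0, 0, 0, 0, 0, 1]'

```text
t: 26.3
eef_pos: [0.4464, -0.0099, 0.0995]
tool_rot: [-0.002, 1.0, -0.031, -0.001]
contact_force: [0.4, -0.1, -0.6]
gripper_width: 0.999
grasp_force: 0.0
```

jog_arm --moves '[0.02, 0.05, 0.4, 0, 0, 0, 1, 0.02, 0.05, 0.7, 0, 0, 0, 1, 0, 0.03, 0.7, 0, 0, 0, 1, 0, 0, 0.7, 0, 0, 0, 1, 0, 0, 0.5, 0, 0, 0, 1, 0, 0, 0.3, 0, 0, 0, 1, 0, 0, 0, 0, 0, 0, 1, 0, 0, 0, 0, 0, 0, 1]'

```text
t: 26.97
eef_pos: [0.4478, -0.0122, 0.0339]
tool_rot: [-0.002, 1.0, -0.031, -0.001]
contact_force: [0.6, -0.1, -0.4]
gripper_width: 0.998
grasp_force: 0.0
```

Run:
```python
from h import *
from station import *
c=read_camera("wrist"); pickle.dump(c,open("w5.pkl","wb"))
o=get_obs();print(o["eef_pos"],pose(o)[1].as_matrix().round(4))
```

```text
[ 0.44797651 -0.01217143  0.03418959] [[ 9.981e-01 -6.100e-02 -3.000e-04]
 [-6.100e-02 -9.981e-01  4.500e-03]
 [-6.000e-04 -4.500e-03 -1.000e+00]]
```

jog_arm --moves '[0, 0, 0.05, 0, 0, 0, 0, 0, 0, 0, 0, 0, 0, 0, 0, 0, 0, 0, 0, 0, 0, 0, 0, 0, 0, 0, 0, 0, 0, 0, 0, 0, 0, 0, 0, 0, 0, 0, 0, 0, 0, 0, 0, 0, 0, 0, 0, 0, 0, 0, 0, 0, 0, 0, 0, 0]'

```text
t: 27.68
eef_pos: [0.4479, -0.012, 0.0337]
tool_rot: [-0.003, 1.0, -0.031, 0.0]
contact_force: [-2.2, 1.1, 8.6]
gripper_width: 0.685
grasp_force: 62.2
```

jog_arm --moves '[0, 0, -0.1, 0, 0, 0, 0, 0, 0, -0.3, 0, 0, 0, 0, 0, 0, -0.6, 0, 0, 0, 0, 0, 0, -0.7, 0, 0, 0, 0, 0, 0, -0.6, 0, 0, 0, 0, 0, 0, -0.4, 0, 0, 0, 0, 0, 0, -0.2, 0, 0, 0, 0, 0, 0, 0, 0, 0, 0, 0]'

```text
t: 28.35
eef_pos: [0.4479, -0.0121, 0.0916]
tool_rot: [-0.002, 1.0, -0.03, 0.0]
contact_force: [-0.6, -0.0, -1.7]
gripper_width: 0.681
grasp_force: 64.6
```

Run:
```python
from h import *
from station import *
c=read_camera("wrist"); pickle.dump(c,open("w6.pkl","wb")); cv2.imwrite("pics/w6.png",c["color"])
o=get_obs();print(o["eef_pos"],pose(o)[1].as_matrix().round(4))
```

```text
[ 0.4475944  -0.01204744  0.09106923] [[ 9.982e-01 -6.040e-02 -5.000e-04]
 [-6.040e-02 -9.982e-01  4.800e-03]
 [-8.000e-04 -4.800e-03 -1.000e+00]]
```

View pics/w6.png

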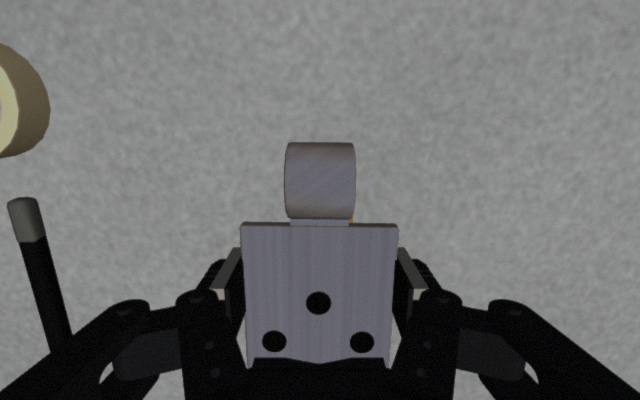

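The leaf is held square, with its knuckle silhouette at columns 285-355, rows 142-218. I move to a pre-approach 38 mm short of the fit and measure both knuckles in one picture.

jog_arm --moves '[0.3, -0.1, -0.02, 0, 0, 0.04, 0, 0.5, -0.25, -0.02, 0, 0, 0.04, 0, 0.6, -0.25, -0.02, 0, 0, 0.04, 0, 0.6, -0.25, -0.02, 0, 0, 0.04, 0, 0.5, -0.25, -0.02, 0, 0, 0.04, 0, 0.4, -0.2, -0.02, 0, 0, 0.04, 0, 0.2, -0.1, 0, 0, 0, 0, 0, 0, 0, 0, 0, 0, 0, 0]'

```text
t: 29.07
eef_pos: [0.5124, 0.0119, 0.0931]
tool_rot: [-0.002, 0.999, -0.038, -0.0]
contact_force: [-0.1, 0.5, -2.3]
gripper_width: 0.682
grasp_force: 64.6
```

Run:
```python
from h import *
from station import *
for i in range(3):
    c=read_camera("wrist"); o=get_obs(); print(o["eef_pos"],o["tool_rot"].round(4))
pickle.dump(c,open("w7.pkl","wb")); cv2.imwrite("pics/w7.png",c["color"])
im=c["color"]; g=im[0:260,180:440]
cv2.imwrite("pics/w7c.png",cv2.resize(g,None,fx=2.3,fy=2.3,interpolation=cv2.INTER_CUBIC))
```

```text
[0.51140042 0.01137528 0.09307575] [-2.000e-03  9.993e-01 -3.870e-02 -8.000e-04]
[0.51079204 0.01109584 0.09305793] [-0.0021  0.9992 -0.0389 -0.0011]
[0.51056587 0.01100261 0.09311879] [-0.0021  0.9992 -0.0391 -0.0011]
```

View pics/w7c.png

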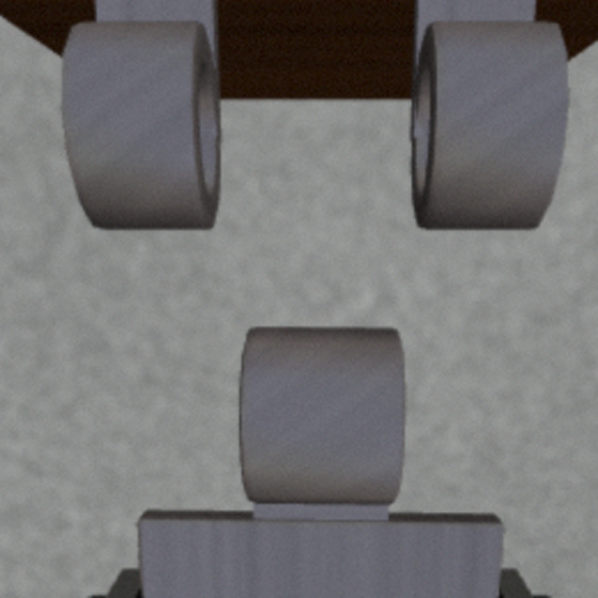

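The crop shows both crate knuckles at equal rows, 21-229, with inner faces at columns 218 and 411. The loose knuckle is at rows 327-503, columns 241-404, and the plate edge runs (140,512)-(501,516). I compute the offsets from these.

Run:
```python
from h import *
c=pickle.load(open("w7.pkl","rb")); K,Rm,t=cam(c); C=-Rm.T@t; print("cam",C.round(4))
px=lambda x,y:(180+(x+.5)/2.3-.5,(y+.5)/2.3-.5)
Rt=toolR(-.078).as_matrix()
def axis(col,r0,r1,z):
    d=[(lambda v:v/np.linalg.norm(v[[0,2]]))(Rt.T@(ray(c,px(col,r),0)[0]-C)) for r in (r0,r1)]
    b=Rt@((d[0]+d[1])/2); half=np.arccos(np.dot(d[0][[0,2]],d[1][[0,2]]))/2; 
    return C+b*((z-C[2])/b[2]), C+b/np.linalg.norm((Rt.T@b)[[0,2]])*.013/np.sin(half)
for n,(col,a,b) in dict(L=(140,21,229),R=(490,21,229),mid=(314.8,21,229),leaf=(322.5,327,503)).items():
    P,Q=axis(col,a,b,.103); print(n,"at z=.103",P.round(4)," from size",Q.round(4))
e=ray(c,[px(140,512),px(501,516)],.0955); print("plate edge",e.round(4),np.arctan2(e[0,1]-e[1,1],e[0,0]-e[1,0])-np.pi/2,np.linalg.norm(e[0]-e[1]))
```

```text
cam [0.5802 0.0054 0.2158]
L at z=.103 [0.5953 0.0285 0.103 ]  from size [0.5959 0.0294 0.0987]
R at z=.103 [ 0.5918 -0.0173  0.103 ]  from size [ 0.5922 -0.0182  0.0984]
mid at z=.103 [0.5935 0.0056 0.103 ]  from size [0.5941 0.0056 0.0986]
leaf at z=.103 [0.5552 0.0075 0.103 ]  from size [0.5544 0.0076 0.0996]
plate edge [[ 0.54    0.0379  0.0955]
 [ 0.535  -0.0195  0.0955]] -0.08675611442192754 0.05766219123158439
```

jog_arm --moves '[0.05, -0.02, -0.01, 0, 0, 0, 0, 0.1, -0.02, -0.01, 0, 0, 0, 0, 0.15, -0.02, -0.01, 0, 0, 0, 0, 0.2, 0, 0, 0, 0, 0, 0, 0.2, 0, 0, 0, 0, 0, 0, 0.2, 0, 0, 0, 0, 0, 0, 0.1, 0, 0, 0, 0, 0, 0, 0, 0, 0, 0, 0, 0, 0]'

```text
t: 29.88
eef_pos: [0.532, 0.0109, 0.0939]
tool_rot: [-0.002, 0.999, -0.039, -0.0]
contact_force: [0.2, -0.2, -2.6]
gripper_width: 0.679
grasp_force: 64.6
```

jog_arm --moves '[0.05, 0, 0, 0, 0, 0, 0, 0.1, 0, 0, 0, 0, 0, 0, 0.15, 0, 0, 0, 0, 0, 0, 0.15, 0, 0, 0, 0, 0, 0, 0.15, 0, 0, 0, 0, 0, 0, 0.15, 0, 0, 0, 0, 0, 0, 0.1, 0, 0, 0, 0, 0, 0, 0.05, 0, 0, 0, 0, 0, 0]'

```text
t: 30.55
eef_pos: [0.5497, 0.0095, 0.0939]
tool_rot: [-0.002, 0.999, -0.039, -0.0]
contact_force: [-1.0, 0.4, -1.9]
gripper_width: 0.688
grasp_force: 64.6
```

jog_arm --moves '[0, 0, 0, 0, 0, 0, 0, 0, 0, 0, 0, 0, 0, 0, 0, 0, 0, 0, 0, 0, 0, 0, 0, 0, 0, 0, 0, 0, 0, 0, 0, 0, 0, 0, 0, 0, 0, 0, 0, 0, 0, 0, 0, 0, 0, 0, 0, 0, 0, 0, 0, 0, 0, 0, 0, 0]'

```text
t: 31.22
eef_pos: [0.5493, 0.0096, 0.0939]
tool_rot: [-0.002, 0.999, -0.039, -0.001]
contact_force: [-0.4, -0.2, -2.2]
gripper_width: 0.681
grasp_force: 64.6
```

Run:
```python
from h import *
from station import *
c=read_camera("wrist"); o=get_obs(); print(o["eef_pos"],o["tool_rot"].round(4),o["contact_force"])
pickle.dump(c,open("w8.pkl","wb")); im=c["color"]
cv2.imwrite("pics/w8c.png",cv2.resize(im[90:250,200:440],None,fx=3.3,fy=3.3,interpolation=cv2.INTER_CUBIC))
```

```text
[0.54928098 0.00957113 0.09389094] [-2.200e-03  9.992e-01 -3.880e-02 -6.000e-04] [-0.55733732  0.14623666 -1.49922805]
```

View pics/w8c.png

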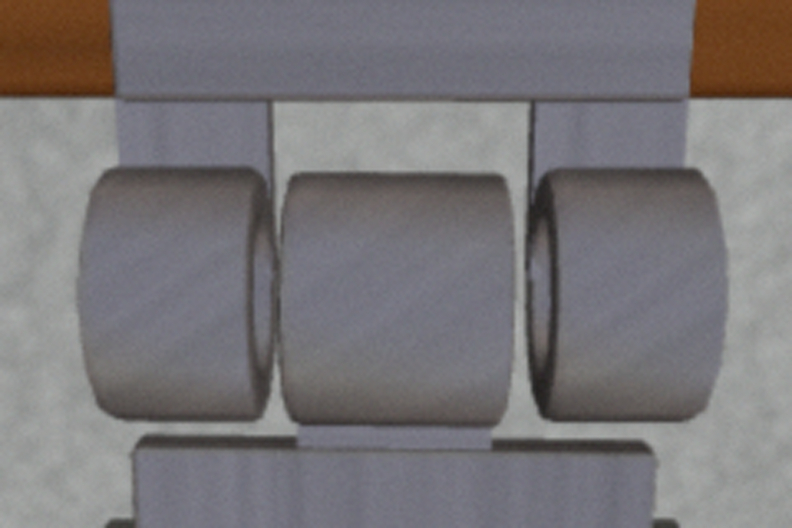

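Knuckles are interleaved and equal in size: crate rows 167-420, loose 173-426. The loose knuckle is about 0.6 mm short and 0.4 mm left, so I make a tiny trim, settle and hand in.

jog_arm --moves '[0.03, 0.02, 0, 0, 0, 0, 0, 0, 0, 0, 0, 0, 0, 0, 0, 0, 0, 0, 0, 0, 0, 0, 0, 0, 0, 0, 0, 0, 0, 0, 0, 0, 0, 0, 0, 0, 0, 0, 0, 0, 0, 0, 0, 0, 0, 0, 0, 0, 0, 0, 0, 0, 0, 0, 0, 0]'

```text
t: 31.93
eef_pos: [0.5498, 0.0091, 0.0939]
tool_rot: [-0.002, 0.999, -0.039, -0.001]
contact_force: [-0.5, 0.0, -1.9]
gripper_width: 0.686
grasp_force: 64.6
```

Run:
```python
from station import *
o=get_obs(); print(o["eef_pos"],o["contact_force"],o["grasp_force"]); print(hand_in())
```

```text
[0.549836   0.00913193 0.0938659 ] [-0.4581211   0.0135239  -1.90526785] 64.60644364356995
the job is handed in; nothing more can be done
None
```

I handed the job in at about 32 s: the rock is in the paper boat, the pin is in the wooden box, and the leaf is held still with its knuckle between the crate's two knuckles. The last picture showed them lined up to under 1 mm, and I then made a 0.6 mm trim. The hand-in gave no verdict.

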